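Lock the chocolate chest with its curved hook

ROBOT

A 7-joint arm with a two-finger parallel gripper is mounted at the origin on the work surface. World frame = base frame: x ahead of the robot, y to its left, z up, the work surface at z = 0. Lengths are in m, angles in rad, forces in N, time in s.
With the tool pointing down it reaches from about 0.425 to 0.825 m from the base axis. Payload 3.6 kg.
Tool frame: the origin (TCP) lies on the mounting face of the last link; the fingertips stand 186 mm ahead of it and the grasp point (between the pads) lies 167 mm ahead of it (tcp_to_grasp is the distance from the TCP to the grasp point, in m); z points along the fingers, y is the line along which they close (so a half turn about z gives the same grasp; the last joint's range is limited). The gripper opens to 93 mm and grips with 3 to 60 N. Pads are 15 mm wide; open, the fingers measure 128 mm over their backs; the gripper's body (75 mm by 188 mm) begins 65 mm behind the grasp point.
Start: joints at [1.139, 0.615, -0.013, 1.423, 0.008, 1.103, -0.04], TCP at [0.256, -0.597, 0.405] pointing down, gripper open.
Joint ranges: [-3.12, 3.12], [-0.3, 2.06], [-1.34, 1.32], [0.26, 2.42], [-1.36, 4.5], [0.01, 1.98], [-2.84, 2.84]. Speed limits (rad/s): [2.79, 2.79, 3.14, 3.14, 3.14, 3.14, 3.14].

INTERFACE

Orientations are given as a rotation vector (axis times angle).
In Python, from bench import sense, read_camera, get_calibration, finish_job, tcp_to_grasp gives the robot as it stands.
- The arm moves only by the tool jog_arm, never from a script. Its argument "commands" is text: rows parted by semicolons, each of 6 numbers parted by spaces: the shift along the world's x, y, z as a fraction of full scale, then the turn, a rotation vector about the world's x, y, z as a fraction of full scale. In form: x y z wx wy wz; .... A call has exactly 8 rows; each row is the pose to reach, as a shift and turn from the pose commanded when the call began; what a row does not reach only later rows make up. Full scale, the value 1, is 20 cm for a shift and pi/4 rad for a turn. A row lasts 1/12 s, in which the tool goes at most 41.7 mm and 7.16 degrees, less where a joint would pass 70% of its speed; a pose out of reach is approached as far as the arm can. A call with a number of a shift or a turn outside -1 to 1 is refused whole. A call with a gripper value outside its range is refused whole. "gripper" is the gripper command: -1 is fully open, 1 is shut, values between are in proportion, set as the call begins (left out, the last holds). The fingers move at their own pace and stop on an object; "grip_force" is the grip in N (left out, the last holds). Time passes only in rows, so rows that repeat a pose let the fingers close, or fill a call up. It gives the time, the measured TCP pose, the force, the opening and the grip force at its end, in the units of the state.
- sense(): the state, without advancing time (a new reading comes with each control period).
- read_camera(name): name is "side" or "top" or "wrist"; returns (picture, depth): 384x512x3 uint8, blue, green, red; 384x512 float32, m along the optical axis (not along the pixel's ray), 0 where there is no reading.
- get_calibration(name): a dict with "K" (3x3 intrinsics, pixels), "cam_to_world" (4x4, takes a point from camera to world coordinates); the wrist camera has in their place "T_tool_cam" (4x4, takes a point from camera to tool coordinates, whose origin is the TCP and whose axes are the flange's). Camera axes: x right, y down, z forward; pixel columns grow to the right and rows downward; lengths in m; the calibration is good to about 2 mm. A picture is of the moment at which its call begins: read the wrist's pose just before it. get_calibration takes no time and is no camera call.
- finish_job(): hands the job in; it is judged then, once.
The state is a dict: "time_s": time; "joint_positions": joint angles; "joint_vel": joint speeds; "joint_efforts": joint torques, N m; "tcp_pos": TCP position; "tcp_rot": TCP orientation; "force": force on the tool from outside, world axes, zero at the start; "wrist_torque": the same for the moment, N m; "gripper_width": finger opening in m; "finger_force": force on a finger pad.
Only numpy, scipy, OpenCV 4.12 (cv2) and the standard library are available. Lean on these libraries where they do the work, as an engineer would, in place of code of your own. Each camera call takes 0.05 s, during which the arm holds its last target. There are 200 camera calls.

TASK

It is closing time at the chocolate counter: lock the wooden chest by threading its curved steel hook through the steel eye that stands on the lid. Feed the tip in and swing the hook round along its own curve until the eye is clearly nearer to the hook's wooden grip than to its tip, then leave the hook lying flat on the lid, behind the eye, and let go.

Things in the scene. Friction and masses are not known exactly. Their poses are not given: they have to be found in the camera images.
- hook: Loose C of 8 mm round steel bar lying flat, radius 60 mm to the bar's middle, with an upright square wooden grip (18 x 18 mm, faces along x and y, top 60 mm above the underside). Origin: circle centre, at the underside; z up. Grip at x = +60 mm; the bar runs 200 degrees counter-clockwise from above (via y = +60) to the tip, and threads tip first turning that way. 0.11 kg. Not the straight pin or S-hook.
- hook_tip (a point): The hook's free rounded tip (middle of the bar's end, 4 mm above the hook's underside), at x = -56, y = -21 mm in the hook's frame; axes as the hook's.
- chest: The closed light wooden chest, fixed to the counter, 190 mm (x) by 220 mm (y), 60 mm high to its flat lid. Origin: centre of its underside; x points from the edge with the eye to the opposite, hinged edge (behind the eye), z up. When the hook's circle is centred over the middle of the lid, its curve runs through the eye.
- chest_eye (a point): Middle of the foot of the eye's opening, level with the lid's top, at x = -60, y = 0 mm in the chest; axes as the chest's. The eye is a fixed upright arch of 6 mm steel bar in the chest's x-z plane, passed through along the chest's y; opening 32 mm wide (x), 38 mm high, round at the top; over all 44 mm wide and 44 mm above the lid.
Things that resemble listed ones, but are neither listed nor needed, are in the scene too. What is shaped like the hook but red or turquoise is not meant.

How it is judged:
By the outcome, as a careful person would: the job done as asked, in the order asked, and still so for the second after the job is handed in, with the robot touching nothing.
It also fails if it takes over 48 s, if anything falls off the work surface, if the arm or the gripper's body presses on something with over 40 N, if the wrist force passes 120 N, or if a joint passes its speed limit or range.

## Working session

There is one attempt and no reset: what is moved stays moved. The work goes in short steps, Python scripts to look and compute and a tool call to move; the robot and the scene stay as the last step left them, time stands still between calls to the robot, and variables do not carry over. Pictures are saved under pics/ and viewed, at most 13 in all, crops included, and the job is handed in when it is done.

Besides the shell and the picture viewer there is one more tool, called after "Request:" as name(argument=value, ...), one argument or row to a line, values as JSON. jog_arm: Moves the arm, as the interface text tells. Its arguments: {"type":"object","properties":{"commands":{"type":"string"},"gripper":{"type":"number"},"grip_force":{"type":"number"}},"required":["commands"]}

```bash
mkdir -p pics; ls; python3 - <<'E'
from bench import *
import cv2,numpy as np
s=sense();print(s['time_s'],s['tcp_pos'],s['tcp_rot'],s['gripper_width'],tcp_to_grasp)
for n in('top','side'):
    p,d=read_camera(n);cv2.imwrite(f'pics/{n}0.png',p);np.save(f'{n}0.npy',d)
    c=get_calibration(n);print(n,c['K'],np.round(c['cam_to_world'],3))
E
```

```text
pics
0.0 [ 0.2558635  -0.59718764  0.40358041] [-3.07504149e+00 -6.31058082e-01  8.66444877e-04] 0.09305753447505181 0.1673
top [[390.83143656   0.         253.67464101]
 [  0.         390.83143656 189.59377218]
 [  0.           0.           1.        ]] [[-0.011 -0.986  0.165  0.387]
 [-0.999  0.016  0.028 -0.013]
 [-0.03  -0.164 -0.986  0.814]
 [ 0.     0.     0.     1.   ]]
side [[381.8634439    0.         256.27059599]
 [  0.         381.8634439  199.039482  ]
 [  0.           0.           1.        ]] [[-0.966 -0.193  0.17   0.37 ]
 [-0.257  0.735 -0.628  0.472]
 [-0.004 -0.65  -0.76   0.637]
 [ 0.     0.     0.     1.   ]]
```

View pics/top0.png

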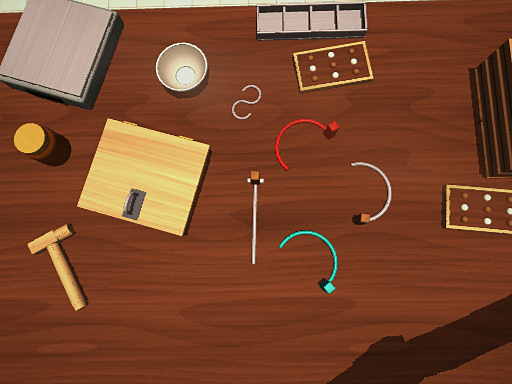

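View pics/side0.png

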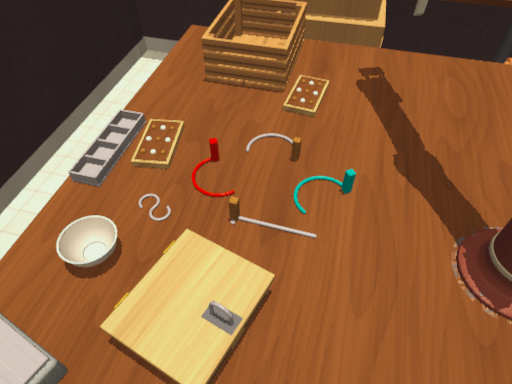

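Candidates in the top picture: steel C with wooden grip (365,218), red C (333,127), turquoise C (329,287), straight pin with wooden grip (255,178) and S-hook (246,102). I choose the steel C: grip at (365,218), tip at (353,164). The chest is centred at about (145,178), its eye at (133,203) and its hinges at the upper edge.

```bash
cat > h.py <<'E'
import cv2,numpy as np
from bench import *
def ray(cal,uv,z,T=None):
    K=cal['K'];T=cal['cam_to_world'] if T is None else T
    uv=np.atleast_2d(uv).astype(float)
    d=np.c_[(uv-[K[0,2],K[1,2]])/[K[0,0],K[1,1]],np.ones(len(uv))]@T[:3,:3].T
    return T[:3,3]+d*((z-T[2,3])/d[:,2])[:,None]
def circ(P):
    A=np.c_[2*P[:,:2],np.ones(len(P))];s=np.linalg.lstsq(A,(P[:,:2]**2).sum(1),rcond=None)[0]
    return s[:2],np.sqrt(s[2]+s[:2]@s[:2])
E
python3 - <<'E'
from h import *
p=cv2.imread('pics/top0.png');cal=get_calibration('top')
crop=cv2.resize(p[145:235,320:410],None,fx=4,fy=4,interpolation=cv2.INTER_CUBIC)
crop2=cv2.resize(p[110:245,70:220],None,fx=2.67,fy=2.67,interpolation=cv2.INTER_CUBIC)
o=np.zeros((max(crop.shape[0],crop2.shape[0]),crop.shape[1]+crop2.shape[1],3),np.uint8);o[:crop.shape[0],:crop.shape[1]]=crop;o[:crop2.shape[0],crop.shape[1]:]=crop2
cv2.imwrite('pics/crop0.png',o)
hsv=cv2.cvtColor(p,cv2.COLOR_BGR2HSV).astype(int)
m=(hsv[...,1]<90)&(hsv[...,2]>110);m[:145]=0;m[235:]=0;m[:,:340]=0;m[:,405:]=0
ys,xs=np.nonzero(m);P=ray(cal,np.c_[xs,ys],.004);c,r=circ(P);print('hook',len(xs),c,r)
a=np.unwrap(np.sort(np.arctan2(*(P[:,:2]-c).T[::-1])));print(np.rad2deg(a[[0,-1]]))
print('grip top',ray(cal,(364,217.5),.06))
# chest lid
m=((hsv[...,0]>15)&(hsv[...,0]<32)&(hsv[...,2]>150)).astype(np.uint8);m[:100]=0;m[250:]=0;m[:,:70]=0;m[:,230:]=0
m=cv2.morphologyEx(m,cv2.MORPH_CLOSE,np.ones((5,5)))
cn=max(cv2.findContours(m,0,2)[0],key=cv2.contourArea)
W=ray(cal,cn[:,0],.06)[:,:2].astype(np.float32);print('chest',cv2.minAreaRect(W*1000))
b=cv2.boxPoints(cv2.minAreaRect(W));print(b)
print('eye foot',ray(cal,(133,205),.06),'top',ray(cal,(133,200),.104))
E
```

```text
hook 296 [ 0.51561824 -0.21270038] 0.05997022643639677
[-164.68412974   16.11454424]
grip top [[ 0.45575387 -0.20313362  0.06      ]]
chest ((547.9186401367188, 226.34515380859375), (218.3441162109375, 191.14376831054688), 73.79129791259766)
[[0.4256717  0.14819017]
 [0.60921776 0.09483486]
 [0.67016566 0.3045001 ]
 [0.4866196  0.3578554 ]]
eye foot [[0.48673014 0.24537742 0.06      ]] top [[0.49027473 0.23065573 0.104     ]]
```

View pics/crop0.png

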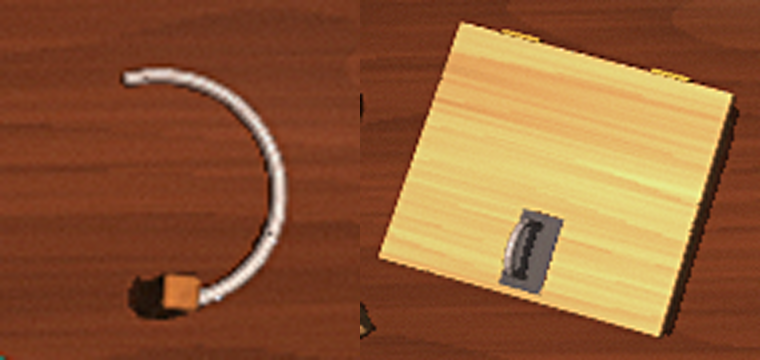

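The crop confirms the steel C with wooden grip at crop (181,293), i.e. px (365,218). The eye stands on its grey plate near the lower lid edge. I approach the grip while turning the tool.

Request:
jog_arm(
  commands=".04 .08 0 0 0 .125; .08 .16 0 0 0 .25; .12 .24 0 0 0 .375; .16 .32 0 0 0 .5; .2 .4 0 0 0 .625; .24 .48 0 0 0 .75; .29 .56 0 0 0 .875; .33 .65 0 0 0 1",
  gripper=-0.3,
  grip_force=40,
)

```text
time_s: 0.77
tcp_pos: [0.3223, -0.4667, 0.4043]
tcp_rot: [-2.597, -1.767, 0.0]
force: [-0.3, -0.1, 0.6]
gripper_width: 0.0601
finger_force: 0.0
```

Request:
jog_arm(
  commands=".04 .08 0 0 0 .125; .08 .16 0 0 0 .25; .12 .24 0 0 0 .375; .16 .32 0 0 0 .5; .2 .4 0 0 0 .625; .24 .48 0 0 0 .75; .29 .56 0 0 0 .875; .33 .65 0 0 0 1",
)

```text
time_s: 1.43
tcp_pos: [0.3882, -0.3369, 0.4044]
tcp_rot: [-1.724, -2.626, 0.0]
force: [-0.7, -0.5, -0.3]
gripper_width: 0.0604
finger_force: 0.0
```

Request:
jog_arm(
  commands=".04 .08 0 0 0 .125; .08 .16 0 0 0 .25; .12 .24 0 0 0 .375; .16 .32 0 0 0 .5; .2 .4 0 0 0 .625; .24 .48 0 0 0 .75; .29 .56 0 0 0 .875; .33 .65 0 0 0 1",
)

```text
time_s: 2.1
tcp_pos: [0.4542, -0.2071, 0.4044]
tcp_rot: [-0.588, -3.086, 0.0]
force: [0.4, 1.0, -0.0]
gripper_width: 0.0605
finger_force: 0.0
```

```bash
cat >> h.py <<'E'
from scipy.spatial.transform import Rotation as R
def wrist(name):
    s=sense();T=np.eye(4);T[:3,:3]=R.from_rotvec(s['tcp_rot']).as_matrix();T[:3,3]=s['tcp_pos']
    p,d=read_camera('wrist');cv2.imwrite(f'pics/{name}.png',p);c=get_calibration('wrist')
    T=T@c['T_tool_cam'];np.savez(name,K=c['K'],T=T,d=d);return p,d,c,T,s
E
python3 - <<'E'
from h import *
p,d,c,T,s=wrist('w1')
print(s['joint_positions'],T.round(3))
E
```

```text
[ 0.86444814  0.45809569 -0.69785949  1.8371126   0.35108335  0.97342157
  1.21043681] [[ 0.367  0.898  0.242  0.386]
 [ 0.93  -0.354 -0.096 -0.18 ]
 [-0.001  0.26  -0.966  0.384]
 [ 0.     0.     0.     1.   ]]
```

View pics/w1.png

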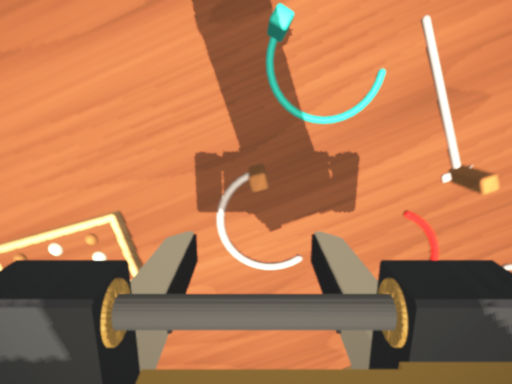

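Wrist view: steel hook with its grip at (259,180) and tip at (299,260), turquoise one above, red and pin at right.

```bash
python3 - <<'E'
from h import *
p=cv2.imread('pics/w1.png');z=np.load('w1.npz');c={'K':z['K']};T=z['T']
hsv=cv2.cvtColor(p,cv2.COLOR_BGR2HSV).astype(int)
m=((hsv[...,1]<70)&(hsv[...,2]>120)).astype(np.uint8);m[:165]=0;m[275:]=0;m[:,:205]=0;m[:,310:]=0
n,l,st,_=cv2.connectedComponentsWithStats(m);k=1+st[1:,4].argmax();ys,xs=np.nonzero(l==k)
P=ray(c,np.c_[xs,ys],.005,T);ce,r=circ(P);a=np.rad2deg(np.arctan2(*(P[:,:2]-ce).T[::-1]));print(st[k],ce,r,np.sort(a)[[0,5,-6,-1]])
g=((hsv[...,0]>5)&(hsv[...,0]<20)&(hsv[...,1]>110)).astype(np.uint8)
cr=cv2.resize(p[150:290,200:320],None,fx=4,fy=4,interpolation=cv2.INTER_CUBIC);cv2.imwrite('pics/w1c.png',cr)
E
```

```text
[ 217  173   85   97 1108] [ 0.51482836 -0.21031003] 0.059704516890190205 [-176.69706346 -175.27408421   16.19772969   17.65919963]
```

View pics/w1c.png

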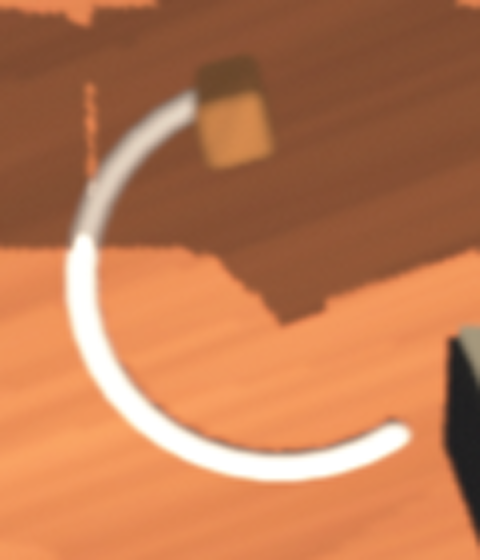

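```bash
python3 - <<'E'
from h import *
z=np.load('w1.npz');c={'K':z['K']}
q=np.array([(199,107),(262,92),(273,153),(215,167)])/4+[200,150]
P=ray(c,q,.06,z['T'])[:,:2];print(P,P.mean(0))
for i in range(4):
    e=P[(i+1)%4]-P[i];print(np.linalg.norm(e),np.rad2deg(np.arctan2(e[1],e[0])))
ce=np.array([.5148,-.2103])
print(ce+.06*np.array([np.cos(np.deg2rad(173.5)),np.sin(np.deg2rad(173.5))]))
E
```

```text
[[ 0.44683899 -0.2083741 ]
 [ 0.44900698 -0.19270878]
 [ 0.46427624 -0.19566319]
 [ 0.46234442 -0.21028216]] [ 0.45561666 -0.20175706]
0.015814623268717708 82.12067431685371
0.015552456374406321 -10.950684414937662
0.014746056193942732 -97.52773368577427
0.01562238005919908 172.98459537486414
[ 0.45518569 -0.20350781]
```

Request:
jog_arm(
  commands=".003 .01 -.1 0 0 .155; .006 .022 -.2 0 0 .31; .006 .022 -.35 0 0 .31; .006 .022 -.5 0 0 .31; .006 .022 -.65 0 0 .31; .006 .022 -.8 0 0 .31; .006 .022 -.9 0 0 .31; .006 .022 -.975 0 0 .31",
)

```text
time_s: 2.82
tcp_pos: [0.4543, -0.2034, 0.2074]
tcp_rot: [-0.217, -3.13, -0.001]
force: [-0.8, -0.3, 0.5]
gripper_width: 0.0605
finger_force: 0.0
```

Request:
jog_arm(
  commands="0 0 0 0 0 0; 0 0 0 0 0 0; 0 0 0 0 0 0; 0 0 0 0 0 0; 0 0 0 0 0 0; 0 0 0 0 0 0; 0 0 0 0 0 0; 0 0 0 0 0 0",
  gripper=1,
  grip_force=40,
)

```text
time_s: 3.48
tcp_pos: [0.4553, -0.2032, 0.2103]
tcp_rot: [0.216, 3.133, -0.001]
force: [-1.4, -0.6, 3.2]
gripper_width: 0.0179
finger_force: 40.0
```

Request:
jog_arm(
  commands="0 0 .06 0 0 0; 0 0 .15 0 0 0; 0 0 .25 0 0 0; 0 0 .4 0 0 0; 0 0 .55 0 0 0; 0 0 .65 0 0 0; 0 0 .7 0 0 0; 0 0 .7 0 0 0",
)

```text
time_s: 4.15
tcp_pos: [0.4555, -0.203, 0.3515]
tcp_rot: [0.216, 3.131, -0.002]
force: [-0.3, 0.8, -1.6]
gripper_width: 0.0178
finger_force: 40.0
```

```bash
python3 - <<'E'
from h import *
p,d,c,T,s=wrist('w2')
print(s['joint_positions'],s['tcp_pos'],s['tcp_rot'])
E
```

```text
[ 0.8612659   0.53829082 -0.72362095  1.90876993  0.46424627  0.8636981
  1.33248896] [ 0.4555426  -0.2030149   0.35146386] [ 2.15522216e-01  3.13061650e+00 -2.43370477e-03]
```

View pics/w2.png

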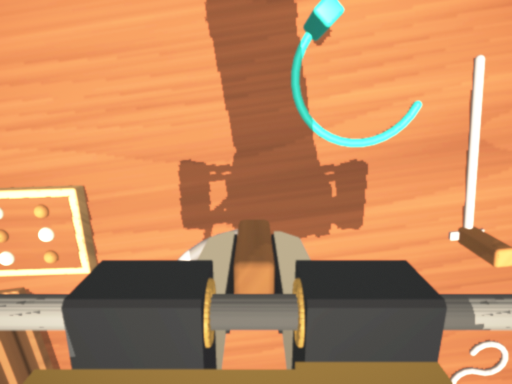

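The grip is held between the pads and the hook has lifted. Carry it to the chest, turning −208°.

Request:
jog_arm(
  commands=".0185 .052 0 0 0 -.116; .037 .104 0 0 0 -.232; .055 .157 0 0 0 -.348; .074 .209 0 0 0 -.463; .092 .261 0 0 0 -.579; .111 .313 0 0 0 -.695; .13 .366 0 0 0 -.811; .148 .418 0 0 0 -.927",
)

```text
time_s: 4.87
tcp_pos: [0.4843, -0.119, 0.3476]
tcp_rot: [-1.321, -2.845, 0.002]
force: [0.0, 0.3, -1.8]
gripper_width: 0.0179
finger_force: 40.0
```

Request:
jog_arm(
  commands=".0185 .052 0 0 0 -.116; .037 .104 0 0 0 -.232; .055 .157 0 0 0 -.348; .074 .209 0 0 0 -.463; .092 .261 0 0 0 -.579; .111 .313 0 0 0 -.695; .13 .366 0 0 0 -.811; .148 .418 0 0 0 -.927",
)

```text
time_s: 5.53
tcp_pos: [0.514, -0.0354, 0.3475]
tcp_rot: [-2.249, -2.189, 0.005]
force: [0.2, -0.3, -1.8]
gripper_width: 0.0176
finger_force: 40.0
```

Request:
jog_arm(
  commands=".0185 .052 0 0 0 -.116; .037 .104 0 0 0 -.232; .055 .157 0 0 0 -.348; .074 .209 0 0 0 -.463; .092 .261 0 0 0 -.579; .111 .313 0 0 0 -.695; .13 .366 0 0 0 -.811; .148 .418 0 0 0 -.927",
)

```text
time_s: 6.2
tcp_pos: [0.5436, 0.0482, 0.3474]
tcp_rot: [-2.883, -1.246, 0.007]
force: [0.3, 0.1, -1.0]
gripper_width: 0.018
finger_force: 40.0
```

```bash
python3 - <<'E'
from h import *
s=sense();print(s['joint_positions'],s['tcp_pos'],s['tcp_rot'],s['gripper_width'])
E
```

```text
[-0.06551716  0.52121809 -0.09516255  1.79778785  0.06516735  0.82984588
 -0.94723751] [0.54361928 0.04820898 0.34739455] [-2.88343528 -1.24618822  0.00673276] 0.017956733839603764
```

Request:
jog_arm(
  commands=".0185 .052 0 0 0 -.116; .037 .104 0 0 0 -.232; .055 .157 0 0 0 -.348; .074 .209 0 0 0 -.463; .092 .261 0 0 0 -.579; .111 .313 0 0 0 -.695; .13 .366 0 0 0 -.811; .148 .418 0 0 0 -.927",
)

```text
time_s: 6.87
tcp_pos: [0.5732, 0.1318, 0.3472]
tcp_rot: [3.136, 0.138, -0.006]
force: [-0.6, 0.4, -1.1]
gripper_width: 0.0178
finger_force: 40.0
```

Request:
jog_arm(
  commands=".0185 .052 0 0 0 -.116; .037 .104 0 0 0 -.232; .055 .157 0 0 0 -.348; .074 .209 0 0 0 -.463; .092 .261 0 0 0 -.579; .111 .313 0 0 0 -.695; .13 .366 0 0 0 -.811; .148 .418 0 0 0 -.927",
)

```text
time_s: 7.53
tcp_pos: [0.6028, 0.2155, 0.3469]
tcp_rot: [2.978, -0.987, -0.004]
force: [0.7, -0.2, -1.1]
gripper_width: 0.0179
finger_force: 40.0
```

```bash
cat >> h.py <<'E'
def pose():
    s=sense();M=R.from_rotvec(s['tcp_rot']).as_matrix()
    yaw=np.rad2deg(np.arctan2(M[1,0],M[0,0]));print(s['time_s'],s['tcp_pos'].round(4),'yaw',yaw.round(2),'j',np.round(s['joint_positions'],2),'F',np.round(s['force'],1),s['gripper_width'],'tiltz',M[2].round(4))
    return s,yaw
E
python3 - <<'E'
from h import *
pose()
p,d=read_camera('side');q,e=read_camera('top');np.savez('st3',d=d,e=e)
cv2.imwrite('pics/s3.png',p);cv2.imwrite('pics/t3.png',q)
cv2.imwrite('pics/st3.png',np.hstack([cv2.resize(p[190:384,80:300],None,fx=1.8,fy=1.8,interpolation=2),cv2.resize(q[90:284,50:270],None,fx=1.8,fy=1.8,interpolation=2)]))
E
```

```text
7.5333 [0.6028 0.2155 0.3469] yaw -36.69 j [-0.56  0.67  0.32  1.53 -0.23  0.98 -2.39] F [ 0.7 -0.2 -1.1] 0.017851950781273766 tiltz [-0.001  0.005 -1.   ]
```

View pics/st3.png

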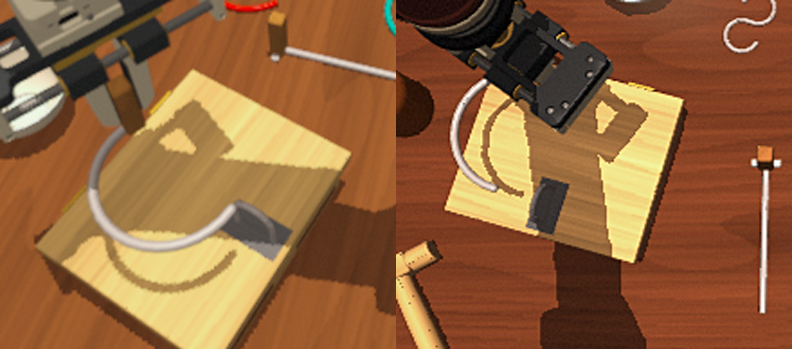

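Left half (side view): the hook hangs over the lid, its tip at px (212,306). Right half (top view): the tip is at px (104,195) and the eye plate at about (134,204). I triangulate the tip to check its level.

```bash
python3 - <<'E'
from h import *
a,b=(212.2,305.6),(104.4,195)
cs,ct=get_calibration('side'),get_calibration('top')
Z=np.linspace(.08,.2,121)
A=np.array([ray(cs,a,z)[0] for z in Z]);B=np.array([ray(ct,b,z)[0] for z in Z])
e=np.linalg.norm(A-B,axis=1);i=e.argmin();print('tip',A[i],B[i],e[i])
y=np.deg2rad(-36.7);M=np.array([[np.cos(y),-np.sin(y)],[np.sin(y),np.cos(y)]])
c=np.array([.6028,.2155])-M@[.06,0];print('centre',c,'tip expected',c+M@[-.056,-.021],.3469-.2103+.004)
# plate centroid in the original top view
for f,cal in(('top0',ct),('side0',cs)):
    p=cv2.imread(f'pics/{f}.png');h=cv2.cvtColor(p,cv2.COLOR_BGR2HSV).astype(int)
    m=(h[...,1]<70).astype(np.uint8)
    r=(slice(180,225),slice(115,155)) if f=='top0' else (slice(290,340),slice(195,250))
    w=np.zeros_like(m);w[r]=m[r];ys,xs=np.nonzero(w);W=ray(cal,np.c_[xs,ys],.06)[:,:2].astype(np.float32);print(f,len(xs),cv2.minAreaRect(W*1000))
p=cv2.imread('pics/side0.png');h=cv2.cvtColor(p,cv2.COLOR_BGR2HSV).astype(int)
m=((h[...,0]>15)&(h[...,0]<32)&(h[...,2]>150)&(h[...,1]<190)).astype(np.uint8);m[:225]=0;m[:,:95]=0;m[:,285:]=0
cn=max(cv2.findContours(m,0,2)[0],key=cv2.contourArea);print(cv2.minAreaRect(ray(cs,cn[:,0],.06)[:,:2].astype(np.float32)*1000))
E
```

```text
tip [0.48881262 0.26707268 0.145     ] [0.49398465 0.26758041 0.145     ] 0.00519689361602587
centre [0.55469346 0.25135751] tip expected [0.4972439  0.26798723] 0.1406
top0 468 ((489.587646484375, 245.559814453125), (33.7757682800293, 56.570316314697266), 73.35467529296875)
side0 694 ((489.9142761230469, 244.94485473632812), (32.0108642578125, 58.29274368286133), 73.30323791503906)
((546.6200561523438, 229.60157775878906), (220.6396026611328, 190.90711975097656), 73.84410095214844)
```

Request:
jog_arm(
  commands="0 0 -.05 0 0 0; 0 0 -.1 0 0 0; 0 0 -.15 0 0 0; 0 0 -.2 0 0 0; 0 0 -.25 0 0 0; 0 0 -.3 0 0 0; 0 0 -.34 0 0 0; 0 0 -.355 0 0 0",
)

```text
time_s: 8.3
tcp_pos: [0.6027, 0.2148, 0.2768]
tcp_rot: [2.983, -0.982, -0.003]
force: [-0.2, 0.1, -1.5]
gripper_width: 0.0176
finger_force: 40.0
```

```bash
python3 - <<'E'
from h import *
s,y=pose()
C=np.array([.5473,.228]);Y=y
for k in range(5):
    Y2=y+k*(106-y)/4;t=C+.06*np.array([np.cos(np.deg2rad(Y2)),np.sin(np.deg2rad(Y2))])
    if k:
        print(k,'; '.join('%.3f %.3f 0 0 0 %.3f'%(*((C+.06*np.array([np.cos(np.deg2rad(a)),np.sin(np.deg2rad(a))])-t0)/.2),(a-Y)/45) for a in np.linspace(Y,Y2,9)[1:]))
    else: print('shift',(t-s['tcp_pos'][:2])/.2)
    Y=Y2;t0=t
p,d=read_camera('side')
cv2.imwrite('pics/s4.png',cv2.resize(p[220:384,80:300],None,fx=3,fy=3,interpolation=2))
E
```

```text
8.3 [0.6027 0.2148 0.2768] yaw -36.43 j [-0.54  0.75  0.29  1.6  -0.27  0.84 -2.35] F [-0.2  0.1 -1.5] 0.01762386700902315 tiltz [-0.0016  0.0022 -1.    ]
shift [-0.03585054 -0.11202108]
1 0.013 0.019 0 0 0 0.099; 0.025 0.039 0 0 0 0.198; 0.035 0.061 0 0 0 0.297; 0.043 0.082 0 0 0 0.396; 0.049 0.105 0 0 0 0.495; 0.054 0.127 0 0 0 0.593; 0.057 0.151 0 0 0 0.692; 0.059 0.174 0 0 0 0.791
2 -0.001 0.023 0 0 0 0.099; -0.003 0.046 0 0 0 0.198; -0.007 0.069 0 0 0 0.297; -0.013 0.092 0 0 0 0.396; -0.021 0.114 0 0 0 0.495; -0.030 0.135 0 0 0 0.593; -0.041 0.156 0 0 0 0.692; -0.054 0.175 0 0 0 0.791
3 -0.014 0.019 0 0 0 0.099; -0.029 0.036 0 0 0 0.198; -0.046 0.052 0 0 0 0.297; -0.064 0.067 0 0 0 0.396; -0.083 0.081 0 0 0 0.495; -0.103 0.092 0 0 0 0.593; -0.124 0.103 0 0 0 0.692; -0.146 0.111 0 0 0 0.791
4 -0.022 0.007 0 0 0 0.099; -0.045 0.012 0 0 0 0.198; -0.068 0.016 0 0 0 0.297; -0.091 0.017 0 0 0 0.396; -0.115 0.017 0 0 0 0.495; -0.138 0.015 0 0 0 0.593; -0.161 0.011 0 0 0 0.692; -0.183 0.006 0 0 0 0.791
```

View pics/s4.png

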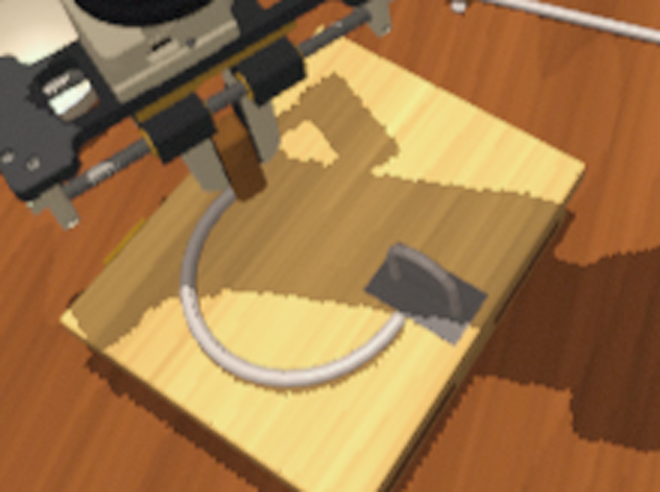

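The tip, at crop (403,320), points at the middle of the arch, whose feet are at (395,272) and (456,310). I push it in along the chest's −y.

Request:
jog_arm(
  commands="-.005 -.016 0 0 0 0; -.01 -.032 0 0 0 0; -.015 -.048 0 0 0 0; -.02 -.064 0 0 0 0; -.025 -.08 0 0 0 0; -.03 -.096 0 0 0 0; -.036 -.112 0 0 0 0; -.036 -.112 0 0 0 0",
)

```text
time_s: 9.02
tcp_pos: [0.5959, 0.1914, 0.2789]
tcp_rot: [2.983, -0.984, 0.0]
force: [-0.4, 0.0, -1.4]
gripper_width: 0.0177
finger_force: 40.0
```

Request:
jog_arm(
  commands="0.013 0.019 0 0 0 0.099; 0.025 0.039 0 0 0 0.198; 0.035 0.061 0 0 0 0.297; 0.043 0.082 0 0 0 0.396; 0.049 0.105 0 0 0 0.495; 0.054 0.127 0 0 0 0.593; 0.057 0.151 0 0 0 0.692; 0.059 0.174 0 0 0 0.791",
)

```text
time_s: 9.68
tcp_pos: [0.6079, 0.2276, 0.2787]
tcp_rot: [-3.141, 0.017, -0.0]
force: [0.7, -0.3, -1.8]
gripper_width: 0.0175
finger_force: 40.0
```

```bash
python3 - <<'E'
from h import *
s,y=pose()
p,d=read_camera('side')
cv2.imwrite('pics/s5.png',cv2.resize(p[220:384,80:300],None,fx=3,fy=3,interpolation=2))
E
```

```text
9.6833 [0.6079 0.2276 0.2787] yaw -0.62 j [-0.46  0.75  0.11  1.56 -0.11  0.84 -1.88] F [ 0.7 -0.3 -1.8] 0.01753853683373079 tiltz [ 3.e-04 -2.e-04 -1.e+00]
```

View pics/s5.png

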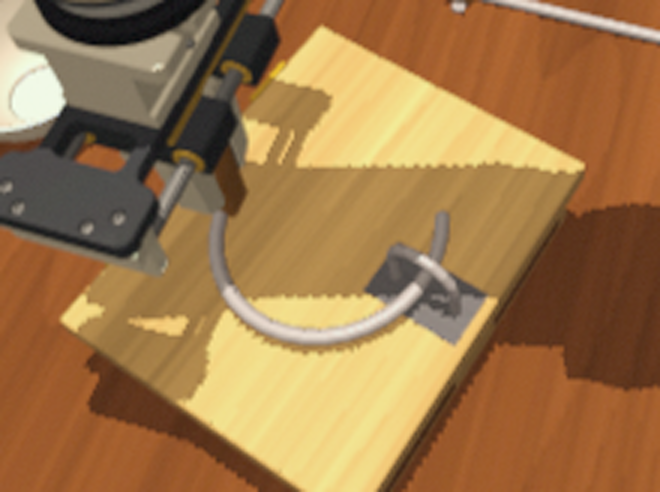

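The hook is threaded: the bar runs under the arch at crop (425,280) and the tip is beyond it at (443,213). I keep swinging.

Request:
jog_arm(
  commands="-0.001 0.023 0 0 0 0.099; -0.003 0.046 0 0 0 0.198; -0.007 0.069 0 0 0 0.297; -0.013 0.092 0 0 0 0.396; -0.021 0.114 0 0 0 0.495; -0.030 0.135 0 0 0 0.593; -0.041 0.156 0 0 0 0.692; -0.054 0.175 0 0 0 0.791",
)

```text
time_s: 10.4
tcp_pos: [0.597, 0.2624, 0.2787]
tcp_rot: [-2.997, -0.941, -0.0]
force: [0.0, 0.5, -1.9]
gripper_width: 0.0176
finger_force: 40.0
```

Request:
jog_arm(
  commands="-0.014 0.019 0 0 0 0.099; -0.029 0.036 0 0 0 0.198; -0.046 0.052 0 0 0 0.297; -0.064 0.067 0 0 0 0.396; -0.083 0.081 0 0 0 0.495; -0.103 0.092 0 0 0 0.593; -0.124 0.103 0 0 0 0.692; -0.146 0.111 0 0 0 0.791",
)

```text
time_s: 11.07
tcp_pos: [0.5677, 0.2845, 0.2787]
tcp_rot: [2.566, 1.812, 0.0]
force: [0.5, 0.4, -1.7]
gripper_width: 0.018
finger_force: 40.0
```

Request:
jog_arm(
  commands="-0.022 0.007 0 0 0 0.099; -0.045 0.012 0 0 0 0.198; -0.068 0.016 0 0 0 0.297; -0.091 0.017 0 0 0 0.396; -0.115 0.017 0 0 0 0.495; -0.138 0.015 0 0 0 0.593; -0.161 0.011 0 0 0 0.692; -0.183 0.006 0 0 0 0.791",
)

```text
time_s: 11.73
tcp_pos: [0.5311, 0.2855, 0.2787]
tcp_rot: [1.89, 2.51, -0.0]
force: [-0.1, -0.2, -1.4]
gripper_width: 0.018
finger_force: 40.0
```

```bash
python3 - <<'E'
from h import *
s,y=pose()
p,d=read_camera('side')
cv2.imwrite('pics/s6.png',cv2.resize(p[220:384,80:300],None,fx=3,fy=3,interpolation=2))
E
```

```text
11.7333 [0.5311 0.2855 0.2787] yaw 106.04 j [-0.29  0.71 -0.39  1.69  0.36  0.81 -0.57] F [-0.1 -0.2 -1.4] 0.01801073716093827 tiltz [-2.e-04  0.e+00 -1.e+00]
```

View pics/s6.png

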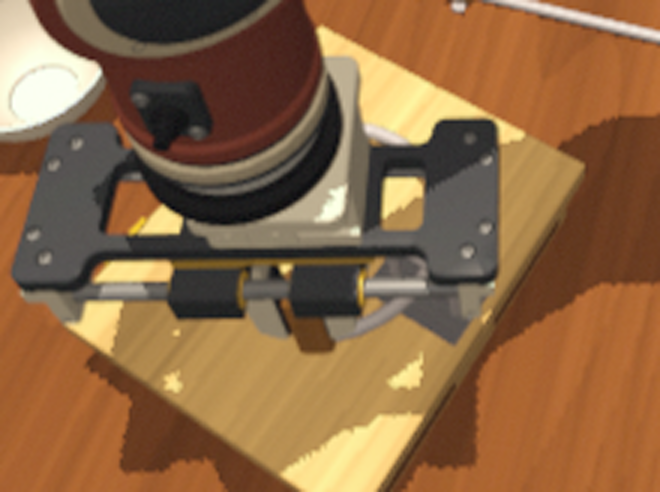

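The bar passes under the arch near the grip. I lower the hook onto the lid, let go and lift.

Request:
jog_arm(
  commands="0 0 -.01 0 0 0; 0 0 -.02 0 0 0; 0 0 -.027 0 0 0; 0 0 -.033 0 0 0; 0 0 -.037 0 0 0; 0 0 -.04 0 0 0; 0 0 -.042 0 0 0; 0 0 -.042 0 0 0",
)

```text
time_s: 12.45
tcp_pos: [0.5312, 0.2858, 0.2705]
tcp_rot: [1.892, 2.508, 0.0]
force: [1.1, 0.6, 0.3]
gripper_width: 0.0177
finger_force: 40.0
```

Request:
jog_arm(
  commands="0 0 0 0 0 0; 0 0 0 0 0 0; 0 0 0 0 0 0; 0 0 0 0 0 0; 0 0 0 0 0 0; 0 0 0 0 0 0; 0 0 0 0 0 0; 0 0 0 0 0 0",
  gripper=0.2,
)

```text
time_s: 13.12
tcp_pos: [0.5312, 0.2857, 0.2703]
tcp_rot: [-1.892, -2.508, -0.0]
force: [0.5, 0.5, 0.5]
gripper_width: 0.037
finger_force: 0.0
```

Request:
jog_arm(
  commands="0 0 .05 0 0 0; 0 0 .1 0 0 0; 0 0 .2 0 0 0; 0 0 .3 0 0 0; 0 0 .45 0 0 0; 0 0 .6 0 0 0; 0 0 .75 0 0 0; 0 0 .75 0 0 0",
)

```text
time_s: 13.78
tcp_pos: [0.5318, 0.2872, 0.4286]
tcp_rot: [1.889, 2.504, 0.022]
force: [-0.5, 0.3, 1.0]
gripper_width: 0.037
finger_force: 0.0
```

Request:
jog_arm(
  commands="0 -.1 0 0 0 0; 0 -.25 0 0 0 0; 0 -.4 0 0 0 0; 0 -.55 0 0 0 0; 0 -.7 0 0 0 0; 0 -.85 0 0 0 0; 0 -1 0 0 0 0; 0 -1 0 0 0 0",
)

```text
time_s: 14.45
tcp_pos: [0.5317, 0.0783, 0.4206]
tcp_rot: [1.903, 2.495, -0.008]
force: [0.6, -0.9, 0.2]
gripper_width: 0.0373
finger_force: 0.0
```

```bash
python3 - <<'E'
from h import *
s,y=pose()
p,d=read_camera('side');q,e=read_camera('top')
cv2.imwrite('pics/s7.png',np.hstack([cv2.resize(p[220:384,80:300],None,fx=1.8,fy=1.8,interpolation=2),cv2.resize(q[100:264,50:270],None,fx=1.8,fy=1.8,interpolation=2)]))
E
```

```text
14.45 [0.5317 0.0783 0.4206] yaw 105.32 j [ 0.12  0.46 -0.46  1.72  0.24  1.02 -0.15] F [ 0.6 -0.9  0.2] 0.037257270564330744 tiltz [-0.0061 -0.0015 -1.    ]
```

View pics/s7.png

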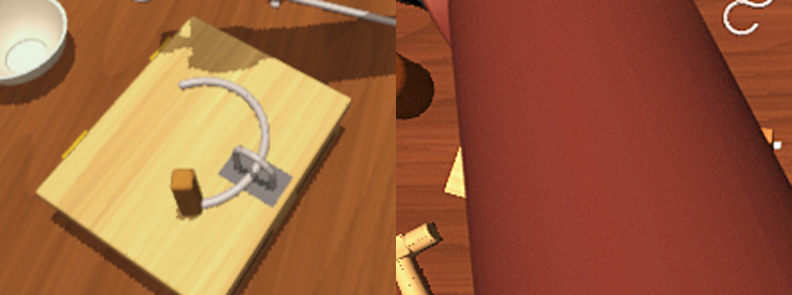

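The left half shows the hook flat on the lid and threaded through the arch at (255,168). The grip, at (188,195), is nearer the eye than the tip at (183,86), and the arm is clear. I hand in.

```bash
python3 -c "
from bench import *
print(finish_job())"
```

```text
the job is handed in; nothing more can be done
None
```

I handed the job in at about 14.5 s: the hook is threaded through the eye with the eye nearer the grip than the tip, lying flat on the lid and released, with the arm clear.

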